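# Step a jig plate under a sprung pointer

## Task

Pick up the drilled jig plate by its handle and hang it flat on both pins of the cross-slide table, handle towards you. Then slide the table by that handle until the sprung ball pointer clicks into the plate's mark hole nearer the handle, pause there for about a second, step on to the other mark hole, and leave the pointer fully dropped into that one with the plate let go and still flat on both pins. The pointer stand was set up by eye, so feel for each click; do not push aside the red screwdriver or the small steel block lying near.

Things in the scene. Friction and masses are not known exactly. Their poses are not given: they have to be found in the camera images.
- jig_plate: loose aluminium plate, 170 (x) x 130 (y) x 10 mm, about 0.45 kg, lying flat on the bench, with a 15 mm ramp that slopes down on its far (+x) edge. Origin: centre of the plate's underside (ramp not counted), z up. On its top, near the -x edge, stands the handle: an upright dark steel block 60 mm long in x, 18 mm thick in y, 42 mm tall (top 52 mm above the underside), its centre at x = -50 mm, y = 0. Four through holes: two pin holes and two larger mark holes.
- handle (a point): grip point in the handle block's middle plane, 36 mm above the plate's underside; grip it across y (18 mm)
- hole_left (a point): centre of the left pin hole, 11.6 mm in diameter, at plate x = -5, y = +50 mm; the point lies in the plate's underside
- hole_right (a point): centre of the right pin hole, 11.6 mm in diameter, at plate x = -5, y = -50 mm; in the plate's underside
- mark_1 (a point): mark hole nearer the handle, 16 mm in diameter, at plate x = +30, y = -25 mm; the point lies in the plate's top face. The ball pointer dropped into a mark hole is a detent: roughly 5 to 12 N sideways slides the plate out again, without lifting anything. Within about 3 mm of the hole's centre it pulls the released table into line by itself.
- mark_2 (a point): the other mark hole, 16 mm in diameter, at plate x = +55, y = +25 mm; in the plate's top face
- cross_table: fixed cross-slide table, base 320 (x) x 200 (y) mm. Origin: centre of its underside; +x points away from the robot's side, along the saddle's travel; +y is the carriage's travel. It carries the saddle, and on it the dark carriage, 150 x 130 mm, whose flat top is 64 mm above the bench.
- pin_left (a point): foot of the left pin, in the carriage's top face. Both pins: 10 mm in diameter, 18 mm tall, the top 5 mm tapered; 100 mm apart. hole_left belongs on pin_left. When the plate is hung its underside lies on the carriage's top face.
- pin_right (a point): foot of the right pin, in the carriage's top face
- saddle (a joint): travel of the saddle along the table's +x, 0 to 0.14 m; 0 is fully towards the robot, where plates are loaded (there the plate is clear of the pointer). Slides with about 1 N of friction and stays where it is left.
- carriage (a joint): travel of the carriage across the saddle along the table's +y, -0.04 to 0.04 m, 0 in the middle; about 1 N of friction
- pointer_nominal (a point): point fixed to the table base, at table x = +70, y = 0 mm and at the height of a hung plate's top face: where the pointer ought to stand. The real pointer stands up to 12 mm from it along the table's x and up to 2 mm along its y. The pointer hangs from an arm of a fixed stand behind the table (top of the stand 150 mm above the bench).
- pointer (a joint): height of the sprung ball pointer (steel ball nose, 18 mm in diameter, pushed down with 3.5 to 5 N) above its lowest stop: 0 m with no plate under it, about 0.006 m when the ball rides on a hung plate, 0.0005 to 0.002 m when fully dropped into a mark hole. A plate pushed along +x lifts it with its ramp.
- driver_red: screwdriver with a red handle, 212 mm long, lying left of the table; bystander
- steel_block: small steel block, 40 x 30 x 18 mm, lying beyond the plate; bystander
Things that resemble listed ones, but are neither listed nor needed, are in the scene too. There is more than one size of the part that bears pointer; the job needs the larger.

How it is judged:
By the outcome, as a careful person would: the job done as asked, in the order asked, and still so for the second after the job is handed in, with the robot touching nothing.
It also fails if it takes over 64 s, if anything falls off the work surface, if the arm or the gripper's body presses on something with over 40 N, if the wrist force passes 120 N, or if a joint passes its speed limit or range.

## Robot

A 6-joint arm with a two-finger parallel gripper is mounted at the origin on a cart in front of the work surface, level with it; the furniture and walls round the work are solid. World frame = base frame: x ahead of the robot, y to its left, z up, the work surface at z = 0. Lengths are in m, angles in rad, forces in N, time in s.
With the tool pointing down it reaches from about 0.3 to 0.775 m from the base axis. Payload 14.6 kg.
Tool frame: the origin (TCP) lies at the very end of the fingers, on their centre line; the grasp point (between the pads) lies 19 mm behind it; y points along the fingers, x is the direction in which the jaws open and shut, and the axes are right-handed (so a half turn about y gives the same grasp; the last joint's range is limited). The gripper opens to 94 mm and grips with 3 to 60 N. Pads are 16 mm wide; open, the fingers measure 119 mm over their backs; the gripper's body (75 mm by 177 mm) begins 78 mm behind the grasp point.
Start: joints at [-1.194, 0.3, 1.521, -0, 1.321, -0.067], TCP at [0.236, -0.497, 0.205] pointing down, gripper open.
Joint ranges: [-3.03, 3.03], [-0.79, 2.21], [0.23, 2.52], [-1.04, 4.18], [0, 3.07], [-2.55, 2.55]. Speed limits (rad/s): [2.22, 2.22, 2.57, 3.14, 3.14, 3.14].

## Interface

Orientations are given as [roll, pitch, yaw] about the fixed x, y, z axes, in that order (R = Rz(yaw) Ry(pitch) Rx(roll)).
In Python, from station import get_obs, cams, hand_in gives the robot as it stands. The module is installed in compiled form; this text tells all that it offers.
- The arm moves only by the tool step_arm, never from a script. Its argument "plan" is a list of rows, each an object with "grip": the closure, from -1 (fully open) to 1 (shut), so that 0 is half open; "slide": the shift along the tool's x, y, z in m, a list of three; "spin": the turn about the tool's y in degrees. A call has 1 to 20 rows; each row shifts and turns the commanded pose from where the row before left it, along the tool's axes as they then stand; what a row does not reach is not made up. A row lasts 1/12 s, in which the tool goes at most 41.7 mm and 7.16 degrees, less where a joint would pass 70% of its speed; a pose out of reach is approached as far as the arm can. A call is refused whole if a number of a shift passes 0.0417 or a number of a turn 7.16, either way. A call with a gripper value outside its range is refused whole. The fingers move at their own pace and stop on an object; "force" is the grip in N (left out, the last holds). Time passes only in rows, so rows that do not move let the fingers close. It gives the time, the measured TCP pose, the force and the opening at its end, in the units of the state.
- get_obs(): the state, without advancing time (a new reading comes with each control period).
- cams.camera(name): name is "scene" or "side" or "wrist"; returns the picture (420x560x3 uint8, blue, green, red); there is no depth.
- cams.calibration(name): a dict with "K" (3x3 intrinsics, pixels), "T" (4x4, takes a point from camera to world coordinates). Camera axes: x right, y up, looking along -z (the intrinsics and any distortion apply to the point x, -y, -z); pixel columns grow to the right and rows downward; lengths in m; the calibration is good to about 2 mm. A picture is of the moment at which its call begins: read the wrist's pose just before it. calibration takes no time and is no camera call; for the wrist camera it gives the pose at the moment of the call.
- hand_in(): hands the job in, once; it reports no verdict.
The state is a dict: "time_s": time; "qpos": joint angles; "joint_vel": joint speeds; "tau": joint torques, N m; "ee_pos": TCP position; "eef_rot": TCP orientation; "force": force on the tool from outside, world axes, zero at the start; "moment": the same for the moment, N m; "grip_width": finger opening in m.
Only numpy, scipy, OpenCV 4.12 (cv2) and the standard library are available. Lean on these libraries where they do the work, as an engineer would, in place of code of your own. Each camera call takes 0.05 s, during which the arm holds its last target.

## Working session

There is one attempt and no reset: what is moved stays moved. The work goes in short steps, Python scripts to look and compute and a tool call to move; the robot and the scene stay as the last step left them, time stands still between calls to the robot, and variables do not carry over. Pictures are saved under pics/ and viewed, and the job is handed in when it is done.

Besides the shell and the picture viewer there is one more tool, called after "Emit:" as a command line: name --argument value ..., lists and objects as JSON in quotes. step_arm: Moves the arm, as the interface text tells. Its arguments: {"type":"object","properties":{"plan":{"type":"array","items":{"type":"object","properties":{"grip":{"type":"number"},"slide":{"type":"array","items":{"type":"number"}},"spin":{"type":"number"}}}},"force":{"type":"number"}},"required":["plan"]}

```bash
mkdir -p pics; python3 - <<'E'
from station import get_obs,cams
import cv2
o=get_obs();print(o)
for n in ["scene","side","wrist"]:
    im=cams.camera(n);cv2.imwrite(f"pics/a_{n}.png",im)
    c=cams.calibration(n);print(n,c["K"],c["T"],{k:v for k,v in c.items() if k not in("K","T")})
E
```

```text
{'time_s': 0.0, 'qpos': array([-1.19359708e+00,  3.00484959e-01,  1.52158246e+00, -2.69620961e-05,
        1.32069825e+00, -6.66129543e-02]), 'joint_vel': array([ 8.97453214e-04, -2.31824719e-04, -1.57555232e-03,  2.20921715e-05,
        1.03042710e-03, -8.83861288e-04]), 'tau': array([-8.33677841e-04, -5.31810486e+01, -3.52738130e+01,  7.07760570e-02,
        2.44419387e-02, -1.21148064e-04]), 'ee_pos': array([ 0.23604907, -0.49647813,  0.20487815]), 'eef_rot': array([-1.57074430e+00,  1.17215281e-03, -1.12697741e+00]), 'force': array([0.22095143, 0.34027801, 0.23490294]), 'moment': array([ 0.01460154, -0.02843858,  0.00114462]), 'grip_width': 0.09416525875664472}
scene [[383.61928986   0.         279.59496955]
 [  0.         383.61928986 213.63493064]
 [  0.           0.           1.        ]] [[-0.90632879  0.27881186 -0.31754066  0.22885378]
 [-0.4222411  -0.62730818  0.65436755  0.71229441]
 [-0.01675042  0.72715087  0.6862733   0.8412703 ]
 [ 0.          0.          0.          1.        ]] {}
side [[457.51643817   0.         283.17229815]
 [  0.         457.51643817 214.57349626]
 [  0.           0.           1.        ]] [[ 0.92207311  0.14859222 -0.35735351  0.10627663]
 [-0.3869705   0.36810022 -0.84543247 -1.07616179]
 [ 0.00591722  0.91783581  0.39691612  0.568681  ]
 [ 0.          0.          0.          1.        ]] {}
wrist [[293.83257003   0.         276.99266579]
 [  0.         293.83257003 208.57521673]
 [  0.           0.           1.        ]] [[ 0.42923446  0.86686283  0.25358747  0.30997909]
 [-0.90319191  0.41242322  0.11895989 -0.46164639]
 [-0.00146345 -0.28009984  0.95996976  0.38335252]
 [ 0.          0.          0.          1.        ]] {}
```

View pics/a_scene.png

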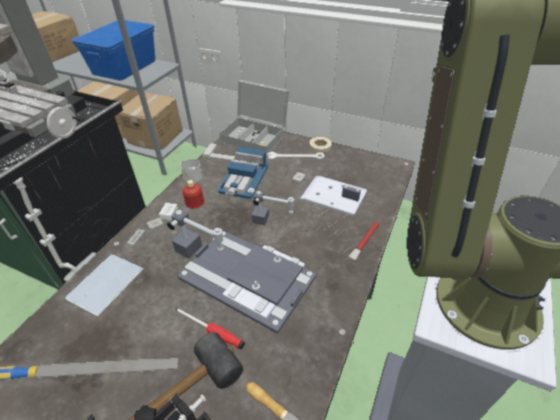

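View pics/a_side.png

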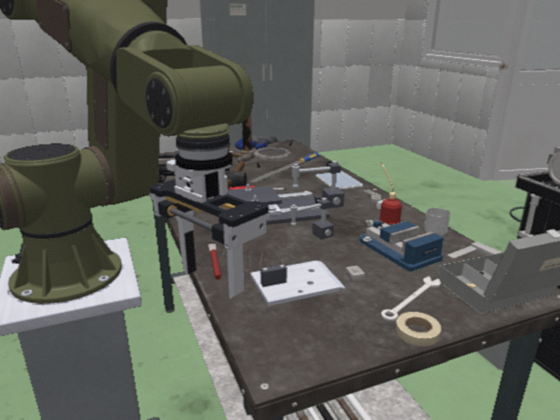

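View pics/a_wrist.png

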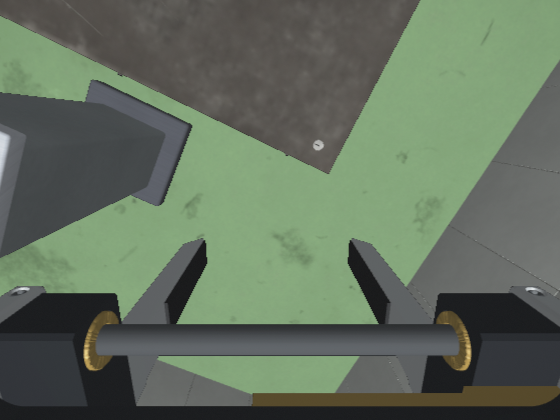

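```bash
python3 - <<'E'
import cv2
a=cv2.imread("pics/a_scene.png");b=cv2.imread("pics/a_side.png")
cv2.imwrite("pics/z1.png",cv2.resize(a[190:330,150:350],None,fx=4,fy=4,interpolation=2))
cv2.imwrite("pics/z2.png",cv2.resize(a[160:270,270:410],None,fx=5,fy=5,interpolation=2))
cv2.imwrite("pics/z3.png",cv2.resize(b[150:310,200:370],None,fx=3.75,fy=3.75,interpolation=2))
E
```

```text
(no output)
```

View pics/z1.png

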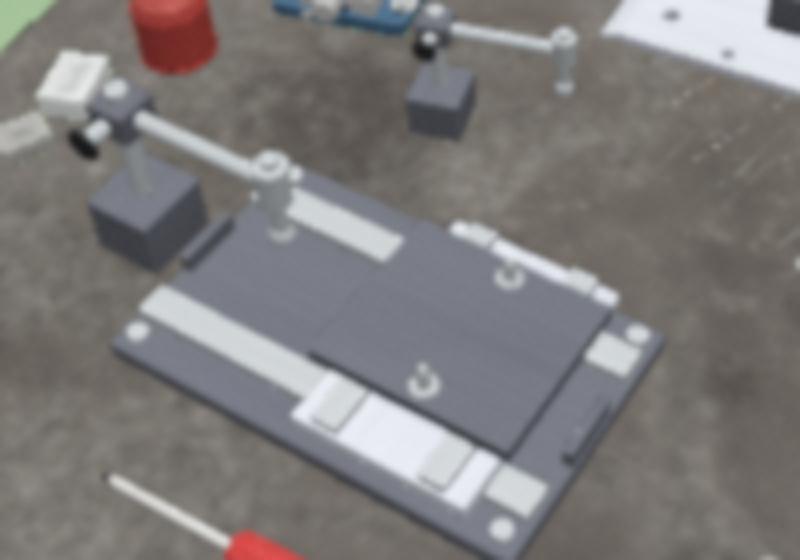

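View pics/z2.png

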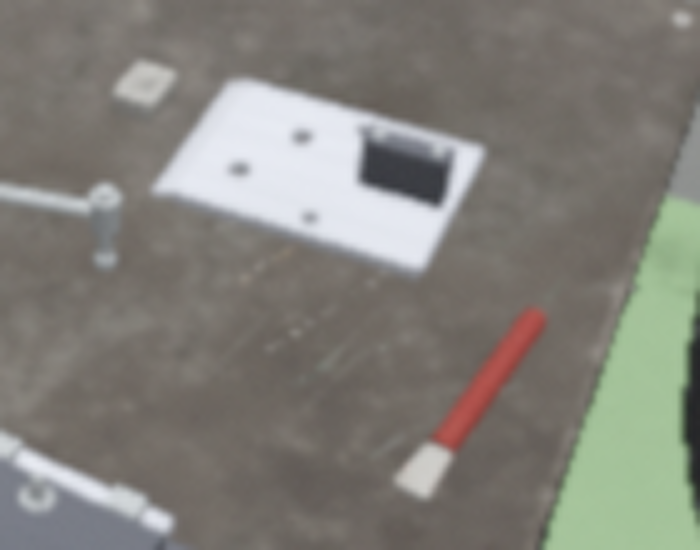

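View pics/z3.png

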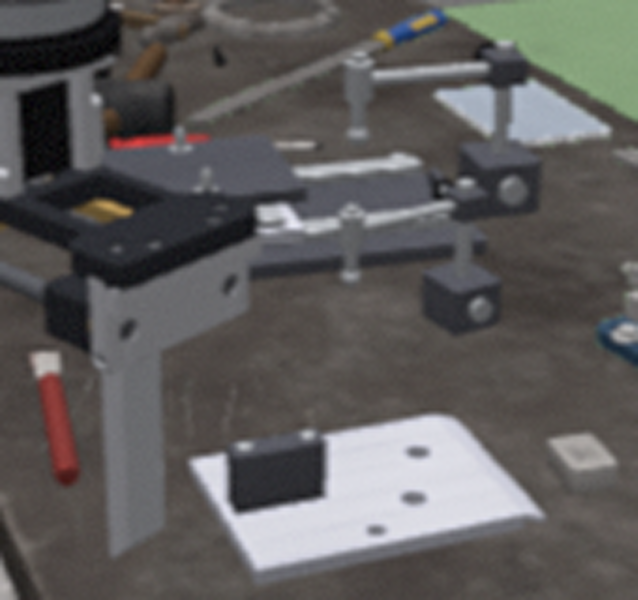

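```bash
cat > h.py <<'E'
import numpy as np
from station import get_obs,cams
import cv2
def ray(c,u,v):
    d=np.array([(u-c["K"][0,2])/c["K"][0,0],-(v-c["K"][1,2])/c["K"][1,1],-1.])
    return c["T"][:3,3],c["T"][:3,:3]@d
def onz(c,u,v,z):
    p,d=ray(c,u,v);return p+d*(z-p[2])/d[2]
def proj(c,P):
    q=c["T"][:3,:3].T@(np.asarray(P)-c["T"][:3,3]);return c["K"][0,0]*q[0]/-q[2]+c["K"][0,2],-c["K"][1,1]*q[1]/-q[2]+c["K"][1,2]
def tri(l):
    A=np.zeros((3,3));b=np.zeros(3)
    for c,u,v in l:
        p,d=ray(c,u,v);d=d/np.linalg.norm(d);M=np.eye(3)-np.outer(d,d);A+=M;b+=M@p
    return np.linalg.solve(A,b)
E
python3 - <<'E'
from h import *
np.set_printoptions(precision=4,suppress=True)
S=cams.calibration("scene");D=cams.calibration("side")
f=lambda x,y:(150+x/4,190+y/4); g=lambda x,y:(270+x/5,160+y/5); k=lambda x,y:(200+x/3.75,150+y/3.75)
P=lambda n,v:print(n,v)
P("pinR foot",onz(S,*f(509,281),.064));P("pinL foot",onz(S,*f(424,389),.064))
P("pinR top",onz(S,*f(511,262),.082));P("pinL top",onz(S,*f(424,367),.082))
P("side pinL top",onz(D,*k(180,128),.082));P("side pinR top",onz(D,*k(206,172),.082))
P("table corners",[onz(S,*f(*q),.0) for q in [(115,350),(515,560),(665,342)]])
P("holes",[onz(S,*g(*q),.010) for q in [(302,136),(239,169),(309,217)]])
P("holes side",[onz(D,*k(*q),.010) for q in [(417,452),(413,497),(376,530)]])
P("handle top",[onz(S,*g(*q),.052) for q in [(360,130),(450,155)]])
P("handle top side",[onz(D,*k(*q),.052) for q in [(230,445),(322,435)]])
P("pointer ball",tri([(S,*f(282,232)),(D,*k(357,133))]))
P("pointer top",tri([(S,*f(270,160)),(D,*k(358,60))]))
P("small ball",tri([(S,*f(564,87)),(D,*k(349,276))]))
P("block",onz(S,*g(145,80),.018));P("driver",[onz(S,178,310,.01),onz(S,242,343,.015)])
E
```

```text
pinR foot [0.5191 0.1347 0.064 ]
pinL foot [0.5302 0.2335 0.064 ]
pinR top [0.5179 0.1332 0.082 ]
pinL top [0.5307 0.2303 0.082 ]
side pinL top [0.5351 0.2258 0.082 ]
side pinR top [0.5209 0.1202 0.082 ]
table corners [array([0.7626, 0.2524, 0.    ]), array([0.4468, 0.2826, 0.    ]), array([0.4232, 0.0921, 0.    ])]
holes [array([ 0.5111, -0.2689,  0.01  ]), array([ 0.5378, -0.2193,  0.01  ]), array([ 0.4793, -0.1928,  0.01  ])]
holes side [array([ 0.5407, -0.2233,  0.01  ]), array([ 0.5147, -0.2711,  0.01  ]), array([ 0.4785, -0.2958,  0.01  ])]
handle top [array([ 0.4646, -0.2402,  0.052 ]), array([ 0.4046, -0.2393,  0.052 ])]
handle top side [array([ 0.4085, -0.238 ,  0.052 ]), array([ 0.4639, -0.2477,  0.052 ])]
pointer ball [0.6714 0.1678 0.0777]
pointer top [0.6712 0.1657 0.1432]
small ball [ 0.565  -0.0565  0.0582]
block [ 0.6287 -0.2734  0.018 ]
driver [array([0.6976, 0.3421, 0.01  ]), array([0.5064, 0.3556, 0.015 ])]
```

Emit:
step_arm --plan '[{"spin":6.35,"grip":-1},{"spin":6.35},{"spin":6.35},{"spin":6.35},{"slide":[-0.032,0,0.022]},{"slide":[-0.032,0,0.022]},{"slide":[-0.032,0,0.022]},{"slide":[-0.032,0,0.022]},{"slide":[-0.032,0,0.022]},{"slide":[-0.032,0,0.022]},{"slide":[-0.032,0,0.022]},{"slide":[-0.032,0,0.022]},{},{},{}]'

```text
schema error: expected keys grip, slide, spin
```

```bash
python3 - <<'E'
from h import *
o=get_obs();print(o["time_s"],o["ee_pos"],o["eef_rot"],abs(o["joint_vel"]).max())
C=cams.calibration("wrist");im=cams.camera("wrist");np.savez("pics/b.npz",K=C["K"],T=C["T"]);cv2.imwrite("pics/b.png",im)
E
```

```text
0.15 [ 0.23608215 -0.4965408   0.20502171] [-1.57077019e+00  8.48043095e-04 -1.12698541e+00] 0.002873114489807215
```

View pics/b.png

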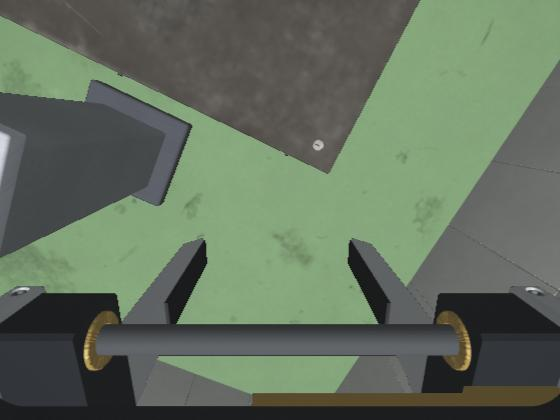

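Every row needs all keys. Resending.

Emit:
step_arm --plan '[{"grip":-1,"slide":[0,0,0],"spin":6.35},{"grip":-1,"slide":[0,0,0],"spin":6.35},{"grip":-1,"slide":[0,0,0],"spin":6.35},{"grip":-1,"slide":[0,0,0],"spin":6.35},{"grip":-1,"slide":[-0.032,0,0.022],"spin":0},{"grip":-1,"slide":[-0.032,0,0.022],"spin":0},{"grip":-1,"slide":[-0.032,0,0.022],"spin":0},{"grip":-1,"slide":[-0.032,0,0.022],"spin":0},{"grip":-1,"slide":[-0.032,0,0.022],"spin":0},{"grip":-1,"slide":[-0.032,0,0.022],"spin":0},{"grip":-1,"slide":[-0.032,0,0.022],"spin":0},{"grip":-1,"slide":[-0.032,0,0.022],"spin":0},{"grip":-1,"slide":[0,0,0],"spin":0},{"grip":-1,"slide":[0,0,0],"spin":0}]'

```text
time_s: 1.37
ee_pos: [0.4127, -0.2393, 0.2054]
eef_rot: [-1.571, 0.0, -1.567]
force: [-0.8, -1.1, 0.5]
grip_width: 0.0943
```

```bash
python3 - <<'E'
from h import *
o=get_obs();print(o["time_s"],o["ee_pos"],o["eef_rot"],abs(o["joint_vel"]).max())
C=cams.calibration("wrist");im=cams.camera("wrist");np.savez("pics/b.npz",K=C["K"],T=C["T"]);cv2.imwrite("pics/b.png",im)
E
```

```text
1.3667 [ 0.41273259 -0.23927056  0.20538936] [-1.57094065e+00  3.91923753e-05 -1.56691051e+00] 0.06066656345671593
```

View pics/b.png

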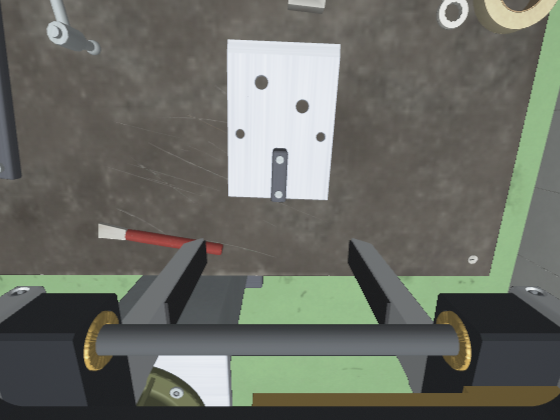

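```bash
python3 - <<'E'
from h import *
np.set_printoptions(precision=4,suppress=True)
C=dict(np.load("pics/b.npz"));im=cv2.imread("pics/b.png")
g=cv2.cvtColor(im,6)
m=((g<110)).astype(np.uint8); 
def hole(u,v,r=9):
    w=g[v-r:v+r+1,u-r:u+r+1].astype(float);wt=np.clip(150-w,0,None);yy,xx=np.mgrid[-r:r+1,-r:r+1]
    wt[(xx**2+yy**2)>r*r]=0
    return u+(wt*xx).sum()/wt.sum(),v+(wt*yy).sum()/wt.sum()
pl=np.array([[-5,50],[-5,-50],[30,-25],[55,25]])/1000.
px=[hole(240,134),hole(320,137),hole(302,106),hole(261,82)]
W=np.array([onz(C,*p,.008)[:2] for p in px])  # dark visible centre ~ a bit below top
print(np.array(px),W)
a=pl-pl.mean(0);b=W-W.mean(0)
th=np.arctan2((a[:,0]*b[:,1]-a[:,1]*b[:,0]).sum(),(a*b).sum());s=np.linalg.norm(b)/np.linalg.norm(a)
R=np.array([[np.cos(th),-np.sin(th)],[np.sin(th),np.cos(th)]]);t=W.mean(0)-R@pl.mean(0)
print("yaw",th,s,"origin",t,"handle",R@[-.05,0]+t,"res",W-(pl@R.T+t))
for q in [(274,150),(287,150),(272,200),(286,200),(280,160),(278,194)]: print(q,onz(C,*q,.052)[:2])
print("proj tcp",proj(C,get_obs()["ee_pos"]))
E
python3 -c "
import cv2
a=cv2.imread('pics/b.png');cv2.imwrite('pics/b2.png',cv2.resize(a[30:210,210:350],None,fx=3.3,fy=3.3,interpolation=2))"
```

```text
[[239.7184 133.4039]
 [320.18   136.5621]
 [301.8358 106.107 ]
 [260.9654  82.1005]] [[ 0.4816 -0.1927]
 [ 0.4782 -0.2926]
 [ 0.5139 -0.2688]
 [ 0.5406 -0.2197]]
yaw -0.03423197225920542 0.9989008566223969 origin [ 0.4848 -0.2428] handle [ 0.4349 -0.2411] res [[ 0.0001 -0.    ]
 [ 0.0001  0.    ]
 [-0.0001  0.    ]
 [-0.0001 -0.    ]]
(274, 150) [ 0.4654 -0.2357]
(287, 150) [ 0.4655 -0.2501]
(272, 200) [ 0.408  -0.2334]
(286, 200) [ 0.4081 -0.2497]
(280, 160) [ 0.4544 -0.2424]
(278, 194) [ 0.4152 -0.2403]
proj tcp (np.float64(278.6799969541893), np.float64(252.52676775593238))
```

View pics/b2.png

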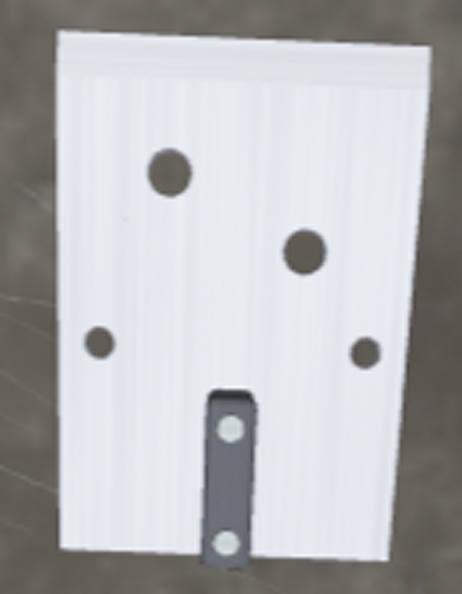

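Emit:
step_arm --plan '[{"grip":-1,"slide":[0,0,0],"spin":2.2},{"grip":-1,"slide":[0.001,0,0.022],"spin":0},{"grip":-1,"slide":[0,0.035,0],"spin":0},{"grip":-1,"slide":[0,0.035,0],"spin":0},{"grip":-1,"slide":[0,0.035,0],"spin":0},{"grip":-1,"slide":[0,0.035,0],"spin":0},{"grip":-1,"slide":[0,0.024,0],"spin":0},{"grip":-1,"slide":[0,0.024,0],"spin":0},{"grip":-1,"slide":[0,0,0],"spin":0},{"grip":-1,"slide":[0,0,0],"spin":0},{"grip":0,"slide":[0,0,0],"spin":0},{"grip":0,"slide":[0,0,0],"spin":0},{"grip":0,"slide":[0,0,0],"spin":0}]' --force 60

```text
time_s: 2.5
ee_pos: [0.4345, -0.2431, 0.0188]
eef_rot: [-1.569, -0.001, -1.609]
force: [0.6, 0.1, -0.0]
grip_width: 0.0776
```

```bash
python3 - <<'E'
from h import *
o=get_obs();print(o["time_s"],o["ee_pos"],o["eef_rot"],o["force"],o["grip_width"])
cv2.imwrite("pics/c.png",np.hstack([cams.camera("side")[200:340,180:380],cams.camera("wrist")[140:280,180:380]]))
E
```

```text
2.5 [ 0.4345132  -0.2430621   0.01884432] [-1.56882094e+00 -1.20383243e-03 -1.60900811e+00] [ 0.57752174  0.07990951 -0.02998244] 0.07762422188812565
```

View pics/c.png

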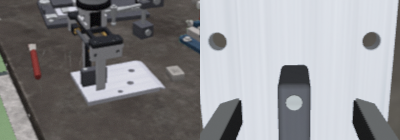

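Emit:
step_arm --plan '[{"grip":0,"slide":[-0.002,0.0015,0],"spin":0},{"grip":0.5,"slide":[0,0,0],"spin":0},{"grip":0.5,"slide":[0,0,0],"spin":0},{"grip":0.5,"slide":[0,0,0],"spin":0},{"grip":1,"slide":[0,0,0],"spin":0},{"grip":1,"slide":[0,0,0],"spin":0},{"grip":1,"slide":[0,0,0],"spin":0},{"grip":1,"slide":[0,0,0],"spin":0},{"grip":1,"slide":[0,0,0],"spin":0},{"grip":1,"slide":[0,0,0],"spin":0}]' --force 60

```text
time_s: 3.43
ee_pos: [0.4341, -0.2405, 0.0159]
eef_rot: [-1.571, -0.0, -1.609]
force: [0.0, -0.9, 0.7]
grip_width: 0.0178
```

Emit:
step_arm --plan '[{"grip":1,"slide":[0,-0.01,0],"spin":0},{"grip":1,"slide":[0,-0.02,0],"spin":0},{"grip":1,"slide":[0,-0.025,0],"spin":0},{"grip":1,"slide":[0,-0.025,0],"spin":0},{"grip":1,"slide":[0,-0.025,0],"spin":0},{"grip":1,"slide":[0,-0.025,0],"spin":0},{"grip":1,"slide":[0,-0.025,0],"spin":0},{"grip":1,"slide":[0,-0.025,0],"spin":0},{"grip":1,"slide":[0,-0.02,0],"spin":0},{"grip":1,"slide":[0,0,0],"spin":0},{"grip":1,"slide":[0,0,0],"spin":0},{"grip":1,"slide":[0,0,0],"spin":0}]'

```text
time_s: 4.43
ee_pos: [0.4334, -0.24, 0.2145]
eef_rot: [-1.573, 0.001, -1.609]
force: [0.3, -0.6, -4.2]
grip_width: 0.0179
```

```bash
python3 - <<'E'
from h import *
o=get_obs();print(o["time_s"],o["ee_pos"],o["eef_rot"],o["force"],o["moment"],o["grip_width"])
C=cams.calibration("wrist");w=cams.camera("wrist");cv2.imwrite("pics/d_w.png",w);np.savez("pics/d.npz",K=C["K"],T=C["T"])
cv2.imwrite("pics/d.png",np.vstack([w,cv2.resize(cams.camera("side")[120:330,140:420],(560,420))])[::1])
E
python3 -c "
import cv2;a=cv2.imread('pics/d.png');cv2.imwrite('pics/d1.png',cv2.resize(a,(400,600)))"
```

```text
4.4333 [ 0.43342184 -0.2400325   0.21446796] [-1.57279821e+00  1.20123577e-03 -1.60869774e+00] [ 0.26426471 -0.55910937 -4.1536525 ] [ 0.04573694  0.20167188 -0.01604113] 0.01790400558675204
```

View pics/d1.png

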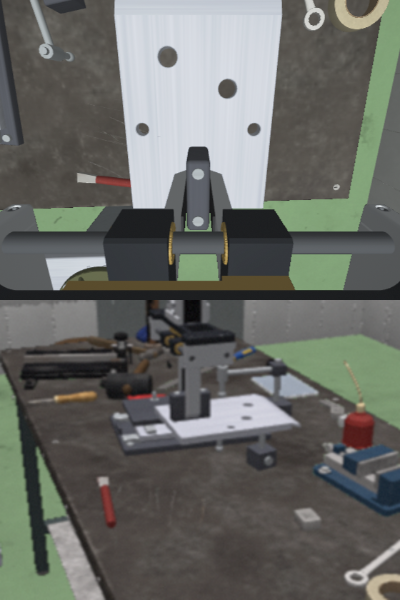

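```bash
cat >> h.py <<'E'
from scipy.spatial.transform import Rotation as Rot
def cen(g,u,v,r):
    u=int(round(u));v=int(round(v))
    w=g[v-r:v+r+1,u-r:u+r+1].astype(float);hi=np.percentile(w,90);lo=w.min();wt=np.clip((hi+lo)/2+15-w,0,None);yy,xx=np.mgrid[-r:r+1,-r:r+1]
    wt[(xx**2+yy**2)>r*r]=0
    return u+(wt*xx).sum()/wt.sum(),v+(wt*yy).sum()/wt.sum()
def tool(o):
    T=np.eye(4);T[:3,:3]=Rot.from_euler('xyz',o["eef_rot"]).as_matrix();T[:3,3]=o["ee_pos"];return T
PL=np.array([[-5,50,8.],[-5,-50,8],[30,-25,8],[55,25,8]])/1000
def platepose(C,px):
    ok,rv,tv=cv2.solvePnP(PL,np.array(px,float),C["K"],None,flags=cv2.SOLVEPNP_IPPE) if True else 0
    F=np.diag([1,-1,-1.,1]);M=np.eye(4);M[:3,:3]=cv2.Rodrigues(rv)[0];M[:3,3]=tv[:,0]
    return C["T"]@F@M
E
python3 - <<'E'
from h import *
np.set_printoptions(precision=4,suppress=True)
C=dict(np.load("pics/d.npz"));g=cv2.cvtColor(cv2.imread("pics/d_w.png"),6)
px=[cen(g,142*1.4,129*1.4,13),cen(g,253*1.4,129*1.4,13),cen(g,227*1.4,88*1.4,18),cen(g,167*1.4,56*1.4,18)]
print(px)
P=platepose(C,px);print(P,Rot.from_matrix(P[:3,:3]).as_euler('xyz'))
X=np.linalg.inv(tool(get_obs()))@P;print(X);np.save("X.npy",X)
print("handle in tool (expect 0,-.019,0)",X@[-.05,0,.036,1])
E
```

```text
[(np.float64(199.2791951756929), np.float64(180.37034674707178)), (np.float64(354.86199321506035), np.float64(180.47425059785328)), (np.float64(317.91553464892155), np.float64(123.9047613584213)), (np.float64(234.31810532735508), np.float64(79.39623685666851))]
[[ 0.9991  0.0354 -0.0251  0.4847]
 [-0.0335  0.9969  0.0707 -0.2421]
 [ 0.0275 -0.0698  0.9972  0.1985]
 [ 0.      0.      0.      1.    ]] [-0.0699 -0.0275 -0.0335]
[[-0.0045 -0.9975 -0.0711  0.    ]
 [-0.0299  0.0712 -0.997   0.0157]
 [ 0.9995 -0.0023 -0.0302  0.0513]
 [ 0.      0.      0.      1.    ]]
handle in tool (expect 0,-.019,0) [-0.0023 -0.0187  0.0003  1.    ]
```

Emit:
step_arm --plan '[{"grip":1,"slide":[-0.013,0,0.002],"spin":0},{"grip":1,"slide":[-0.025,0,0.004],"spin":0},{"grip":1,"slide":[-0.025,0,0.004],"spin":1},{"grip":1,"slide":[-0.025,0,0.004],"spin":1},{"grip":1,"slide":[-0.025,0,0.004],"spin":1},{"grip":1,"slide":[-0.025,0,0.004],"spin":1},{"grip":1,"slide":[-0.025,0,0.004],"spin":0},{"grip":1,"slide":[-0.025,0,0.004],"spin":0},{"grip":1,"slide":[-0.013,0,0.002],"spin":0},{"grip":1,"slide":[0,0,0],"spin":0},{"grip":1,"slide":[0,0,0],"spin":0},{"grip":1,"slide":[0,0,0],"spin":0}]'

```text
time_s: 5.53
ee_pos: [0.4802, -0.0425, 0.2155]
eef_rot: [-1.572, -0.0, -1.678]
force: [0.3, -0.4, -4.9]
grip_width: 0.0175
```

```bash
python3 - <<'E'
from h import *
import json
o=get_obs();print(o["time_s"],o["ee_pos"],o["eef_rot"],o["force"],o["moment"],o["grip_width"],abs(o["joint_vel"]).max())
C=cams.calibration("wrist");w=cams.camera("wrist");cv2.imwrite("pics/e_w.png",w);np.savez("pics/e.npz",K=C["K"],T=C["T"],tool=tool(o))
E
```

```text
5.5333 [ 0.48022458 -0.04250679  0.21547199] [-1.57174461e+00 -3.63788415e-05 -1.67841495e+00] [ 0.28848588 -0.4311161  -4.89122633] [ 0.05394249  0.15172239 -0.04779237] 0.017524783304141443 0.016013493494869618
```

View pics/e_w.png

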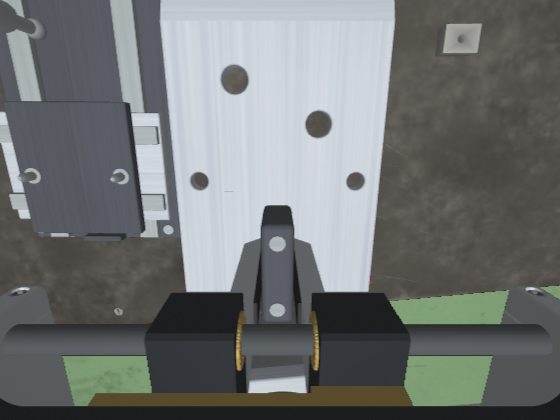

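```bash
python3 - <<'E'
import cv2
a=cv2.imread("pics/e_w.png");cv2.imwrite("pics/e1.png",cv2.resize(a[90:250,0:200],None,fx=4,fy=4,interpolation=2))
cv2.imwrite("pics/e2.png",cv2.resize(a[0:100,0:180],None,fx=4,fy=4,interpolation=2))
E
```

```text
(no output)
```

View pics/e1.png

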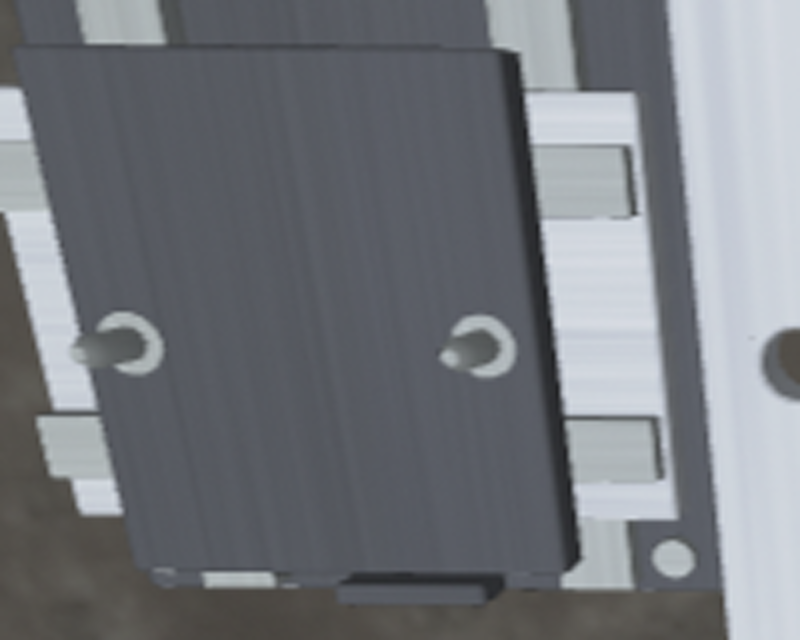

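View pics/e2.png

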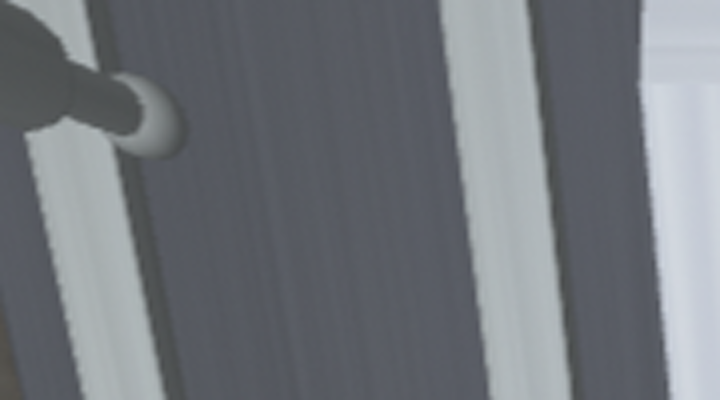

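```bash
python3 - <<'E'
from h import *
np.set_printoptions(precision=4,suppress=True)
C=dict(np.load("pics/e.npz"));g=cv2.cvtColor(cv2.imread("pics/e_w.png"),6)
L=onz(C,32.5,175.9,.064);R=onz(C,121,176.6,.064);d=(L-R)[:2];print("pins",L,R,np.linalg.norm(d),"yaw",np.arctan2(-d[0],d[1]))
print("tops",onz(C,22.,177.2,.082),onz(C,112.5,178.7,.082))
print("carr corners",[onz(C,x/4,90+y/4,.064)[:2] for x,y in [(18,48),(512,50),(575,572),(138,570)]])
print("ball",onz(C,37,29,.077))
px=[cen(g,200,181,12),cen(g,356,181,12),cen(g,318,124,17),cen(g,235,80,17)]
z=0.2155+.019-.036+.008
W=np.array([onz(C,*p,z)[:2] for p in px]);pl=PL[:,:2]
a=pl-pl.mean(0);b=W-W.mean(0)
th=np.arctan2((a[:,0]*b[:,1]-a[:,1]*b[:,0]).sum(),(a*b).sum());print("scale",np.linalg.norm(b)/np.linalg.norm(a))
Rm=np.array([[np.cos(th),-np.sin(th)],[np.sin(th),np.cos(th)]]);t=W.mean(0)-Rm@pl.mean(0)
print(px,"\nplate yaw",th,t,"handle",Rm@[-.05,0]+t,"mid holes",Rm@[-.005,0]+t,W-(pl@Rm.T+t))
print("offset midholes in tool",np.linalg.inv(C["tool"])@np.r_[Rm@[-.005,0]+t,C["tool"][2,3],1])
E
```

```text
pins [0.5337 0.2303 0.064 ] [0.5222 0.1308 0.064 ] 0.10013510079940588 yaw -0.11579393828405685
tops [0.5351 0.2266 0.082 ] [0.5231 0.1305 0.082 ]
carr corners [array([0.6133, 0.2329]), array([0.5988, 0.1032]), array([0.4525, 0.1212]), array([0.4672, 0.2512])]
ball [0.6713 0.1669 0.077 ]
scale 1.0049640097936574
[(np.float64(199.3130946203079), np.float64(180.4122700801476)), (np.float64(355.0269671119093), np.float64(180.56788079470198)), (np.float64(318.1010949344243), np.float64(123.80251473950186)), (np.float64(234.45989968835215), np.float64(79.51750584339696))] 
plate yaw -0.1079779390631541 [ 0.531  -0.0481] handle [ 0.4813 -0.0427] mid holes [ 0.526  -0.0475] [[-0.      0.0003]
 [-0.0002 -0.0003]
 [ 0.0001 -0.0001]
 [ 0.0001  0.0001]]
offset midholes in tool [ 0.0001 -0.      0.0461  1.    ]
```

Emit:
step_arm --plan '[{"grip":1,"slide":[0,0,0],"spin":0.45},{"grip":1,"slide":[-0.0135,0,-0.0012],"spin":0},{"grip":1,"slide":[-0.025,0,-0.0027],"spin":0},{"grip":1,"slide":[-0.025,0,-0.0027],"spin":0},{"grip":1,"slide":[-0.025,0,-0.0027],"spin":0},{"grip":1,"slide":[-0.025,0,-0.0027],"spin":0},{"grip":1,"slide":[-0.025,0,-0.0027],"spin":0},{"grip":1,"slide":[-0.025,0,-0.0027],"spin":0},{"grip":1,"slide":[-0.025,0,-0.0027],"spin":0},{"grip":1,"slide":[-0.025,0,-0.0027],"spin":0},{"grip":1,"slide":[-0.0135,0,-0.0014],"spin":0},{"grip":1,"slide":[0,0.02,0],"spin":0},{"grip":1,"slide":[0,0.025,0],"spin":0},{"grip":1,"slide":[0,0.025,0],"spin":0},{"grip":1,"slide":[0,0.025,0],"spin":0},{"grip":1,"slide":[0,0.01,0],"spin":0},{"grip":1,"slide":[0,0,0],"spin":0},{"grip":1,"slide":[0,0,0],"spin":0},{"grip":1,"slide":[0,0,0],"spin":0}]'

```text
time_s: 7.17
ee_pos: [0.4836, 0.1859, 0.1126]
eef_rot: [-1.569, 0.001, -1.687]
force: [-0.8, 0.5, -3.7]
grip_width: 0.0177
```

```bash
python3 - <<'E'
from h import *
o=get_obs();print(o["time_s"],o["ee_pos"],o["eef_rot"],o["force"],o["moment"],o["grip_width"],abs(o["joint_vel"]).max())
C=cams.calibration("wrist");w=cams.camera("wrist");cv2.imwrite("pics/f_w.png",w);np.savez("pics/f.npz",K=C["K"],T=C["T"],tool=tool(o))
cv2.imwrite("pics/f1.png",cv2.resize(w[140:220,160:400],None,fx=3.3,fy=3.3,interpolation=2))
s=cams.camera("side");cv2.imwrite("pics/f_s.png",cv2.resize(s[140:260,190:360],None,fx=4,fy=4,interpolation=2))
cv2.imwrite("pics/f_full.png",w)
E
```

```text
7.1667 [0.483598   0.18592395 0.11255572] [-1.56866595e+00  9.38861068e-04 -1.68684557e+00] [-0.78918697  0.46895582 -3.72819534] [ 0.06493686  0.09901513 -0.03443589] 0.01771221760004329 0.008003224849128101
```

View pics/f1.png

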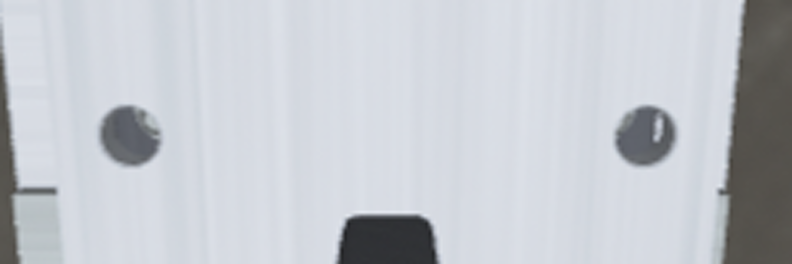

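View pics/f_s.png

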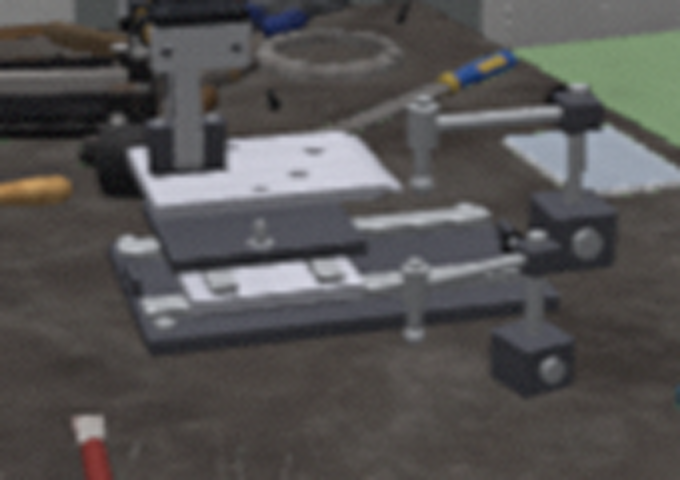

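View pics/f_full.png

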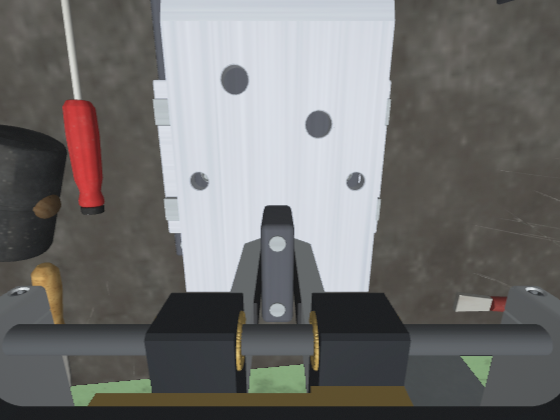

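```bash
python3 - <<'E'
from h import *
np.set_printoptions(precision=4,suppress=True)
C=dict(np.load("pics/f.npz"));w=cv2.imread("pics/f_w.png");g=cv2.cvtColor(w,6)
L=[.5337,.2303];R=[.5222,.1308]
for n,p in(("L",L),("R",R)):
  print(n,"foot",proj(C,p+[.064]),"taperbase",proj(C,p+[.077]),"top",proj(C,p+[.082]))
print([cen(g,*q,12) for q in [(200,181),(356,181)]])
im=np.hstack([cv2.resize(w[165:197,184:216],(400,400),interpolation=2),cv2.resize(w[165:197,340:372],(400,400),interpolation=2)])
cv2.imwrite("pics/f3.png",np.clip(im.astype(float)*1.5,0,255).astype(np.uint8))
E
```

```text
L foot (np.float64(212.91426055158786), np.float64(172.64844243555575)) taperbase (np.float64(209.18670382404247), np.float64(175.49559142141356)) top (np.float64(207.6355905049818), np.float64(176.68034890093884))
R foot (np.float64(341.84147707189493), np.float64(172.52882119657295)) taperbase (np.float64(345.57406852184903), np.float64(175.37096861935834)) top (np.float64(347.1273581039491), np.float64(176.55370668265738))
[(np.float64(198.502985975978), np.float64(180.94034758102396)), (np.float64(355.0675755390968), np.float64(181.11171921085403))]
```

View pics/f3.png

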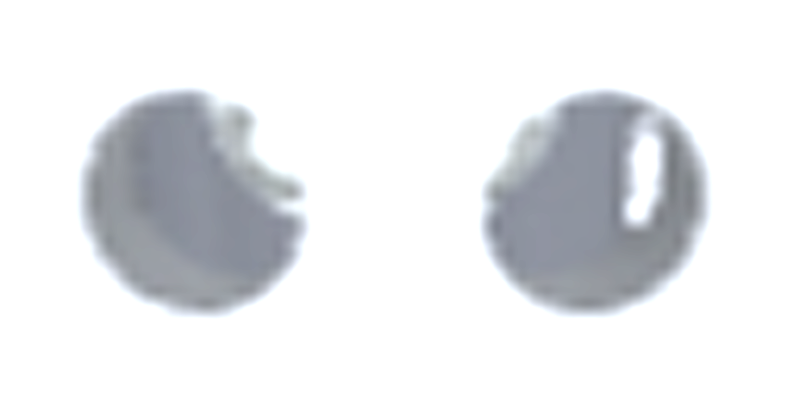

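Emit:
step_arm --plan '[{"grip":1,"slide":[0,0.006,-0.0005],"spin":0},{"grip":1,"slide":[0,0.005,0],"spin":0},{"grip":1,"slide":[0,0,0],"spin":0},{"grip":1,"slide":[0,0,0],"spin":0},{"grip":1,"slide":[0,0,0],"spin":0}]'

```text
time_s: 7.68
ee_pos: [0.4823, 0.1859, 0.1]
eef_rot: [-1.571, -0.0, -1.686]
force: [0.5, -0.1, -4.6]
grip_width: 0.0173
```

```bash
cat > look.py <<'E'
from h import *
import sys
n=sys.argv[1]
o=get_obs();print(o["time_s"],o["ee_pos"],o["eef_rot"],o["force"],o["moment"],o["grip_width"],abs(o["joint_vel"]).max())
C=cams.calibration("wrist");w=cams.camera("wrist");cv2.imwrite(f"pics/{n}_w.png",w);np.savez(f"pics/{n}.npz",K=C["K"],T=C["T"],tool=tool(o))
L=[.5337,.2303];R=[.5222,.1308]
for k,p in(("L",L),("R",R)):
  print(k,"foot",np.round(proj(C,p+[.064]),1),"top",np.round(proj(C,p+[.082]),1))
im=np.hstack([cv2.resize(w[165:197,184:216],(400,400),interpolation=2),cv2.resize(w[165:197,340:372],(400,400),interpolation=2)])
cv2.imwrite(f"pics/{n}_h.png",im)
E
python3 look.py g1
```

```text
7.6833 [0.48225187 0.18594424 0.09997281] [-1.57081607e+00 -2.03161688e-05 -1.68641882e+00] [ 0.5478865  -0.07443727 -4.61142144] [ 0.07580784  0.14765001 -0.00344674] 0.017330285658127605 0.005856650824823886
L foot [208.9 173.5] top [203.  177.9]
R foot [345.4 173.4] top [351.3 177.8]
```

View pics/g1_h.png

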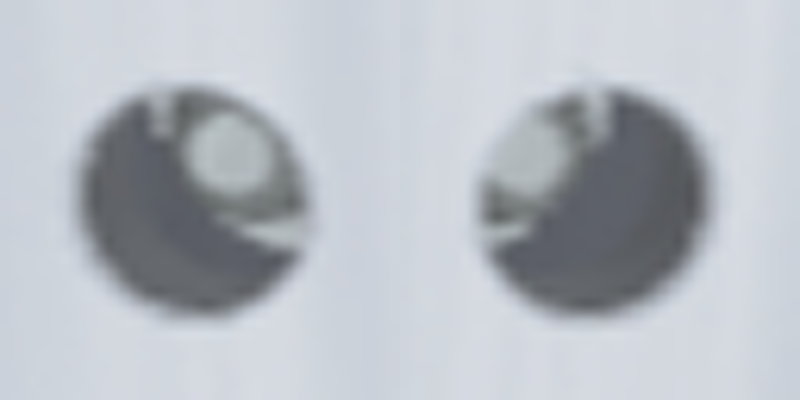

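```bash
cat > cmp.py <<'E'
from h import *
np.set_printoptions(precision=4,suppress=True)
C=dict(np.load("pics/g1.npz"));g=cv2.cvtColor(cv2.imread("pics/g1_w.png"),6)
zu=C["tool"][2,3]-.0159;pl=PL[:,:2]
g2=g.copy()
def blob(u,v,r):
    w=g[v-r:v+r+1,u-r:u+r+1];m=(w<185).astype(np.uint8);c=max(cv2.findContours(m,0,1)[0],key=cv2.contourArea);(x,y),(a,b),_=cv2.fitEllipse(c);return u-r+x,v-r+y,a,b
px=[blob(199,181,13),blob(355,181,13),blob(318,124,18),blob(235,80,18)];print(np.array(px))
W=np.array([onz(C,*p[:2],zu+.010)[:2] for p in px])
a=pl-pl.mean(0);b=W-W.mean(0)
th=np.arctan2((a[:,0]*b[:,1]-a[:,1]*b[:,0]).sum(),(a*b).sum());print("scale",np.linalg.norm(b)/np.linalg.norm(a),"yaw",th)
R=np.array([[np.cos(th),-np.sin(th)],[np.sin(th),np.cos(th)]]);t=W.mean(0)-R@pl.mean(0)
print("res",W-(pl@R.T+t))
H=pl[:2]@R.T+t
Pn=np.array([onz(C,202.4,177.2,.082)[:2],onz(C,350.4,177.6,.082)[:2]])
d=Pn[0]-Pn[1];print("holes",H,"pins",Pn,np.linalg.norm(d),"pinyaw",np.arctan2(-d[0],d[1]))
e=(Pn-H).mean(0);T=C["tool"][:3,:3];print("move world",e,"tool",T.T@np.r_[e,0])
E
python3 cmp.py
```

```text
[[198.9311 180.8391  17.5919  19.0157]
 [355.3752 181.0424  17.1128  19.0799]
 [318.1616 123.8158  26.4192  27.9379]
 [234.1697  79.1756  27.8435  30.1552]]
scale 0.9943501514230124 yaw -0.11600069025026112
res [[ 0.0001 -0.0003]
 [ 0.0001  0.0002]
 [ 0.      0.0003]
 [-0.0002 -0.0001]]
holes [[0.5339 0.2303]
 [0.5223 0.1309]] pins [[0.5342 0.2306]
 [0.5224 0.1314]] 0.09990299164545888 pinyaw -0.11839690762334547
move world [0.0002 0.0004] tool [-0.0004 -0.      0.0002]
```

Emit:
step_arm --plan '[{"grip":1,"slide":[-0.0004,0.002,0.0002],"spin":0},{"grip":1,"slide":[0,0.002,0],"spin":0},{"grip":1,"slide":[0,0.002,0],"spin":0},{"grip":1,"slide":[0,0.002,0],"spin":0},{"grip":1,"slide":[0,0,0],"spin":0},{"grip":1,"slide":[0,0,0],"spin":0}]'

```text
time_s: 8.23
ee_pos: [0.4824, 0.1863, 0.0918]
eef_rot: [-1.571, -0.0, -1.686]
force: [-0.1, 0.8, -4.2]
grip_width: 0.0176
```

```bash
python3 look.py g2
```

```text
8.2333 [0.48238561 0.18629004 0.09179318] [-1.57108419e+00 -9.55978391e-05 -1.68637763e+00] [-0.08118242  0.76676448 -4.23916949] [0.05252908 0.19359514 0.02588795] 0.017570712999511965 0.00371894543053624
L foot [206.9 175.6] top [200.5 180.4]
R foot [348.4 175.5] top [354.9 180.3]
```

View pics/g2_h.png

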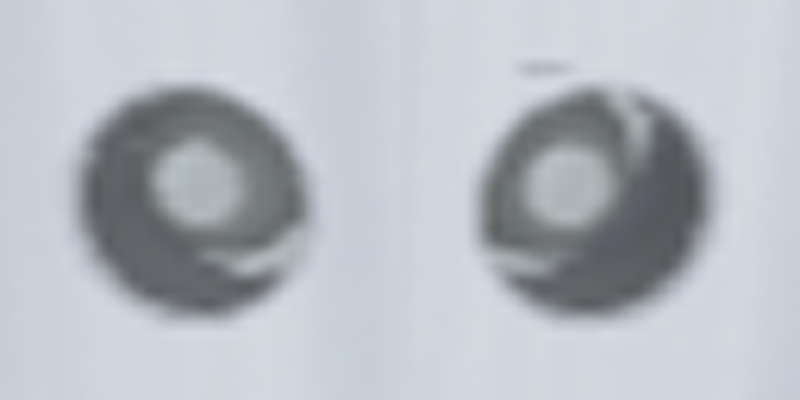

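Emit:
step_arm --plan '[{"grip":1,"slide":[0,0.002,0],"spin":0},{"grip":1,"slide":[0,0.002,0],"spin":0},{"grip":1,"slide":[0,0.002,0],"spin":0},{"grip":1,"slide":[0,0.002,0],"spin":0},{"grip":1,"slide":[0,0.001,0],"spin":0},{"grip":1,"slide":[0,0.001,0],"spin":0},{"grip":1,"slide":[0,0.001,0],"spin":0},{"grip":1,"slide":[0,0,0],"spin":0},{"grip":1,"slide":[0,0,0],"spin":0}]'

```text
time_s: 9.03
ee_pos: [0.4825, 0.1863, 0.0809]
eef_rot: [-1.571, 0.0, -1.686]
force: [-0.3, -0.2, -3.9]
grip_width: 0.0178
```

```bash
python3 look.py g3
```

```text
9.0333 [0.48245879 0.18631073 0.08094114] [-1.57082015e+00  1.11597102e-05 -1.68639771e+00] [-0.34962703 -0.17117035 -3.87816855] [ 0.04617774  0.14106597 -0.02850945] 0.01781064264940996 0.0017902299241716478
L foot [203.2 178.4] top [196.2 183.8]
R foot [352.2 178.4] top [359.5 183.7]
```

View pics/g3_h.png

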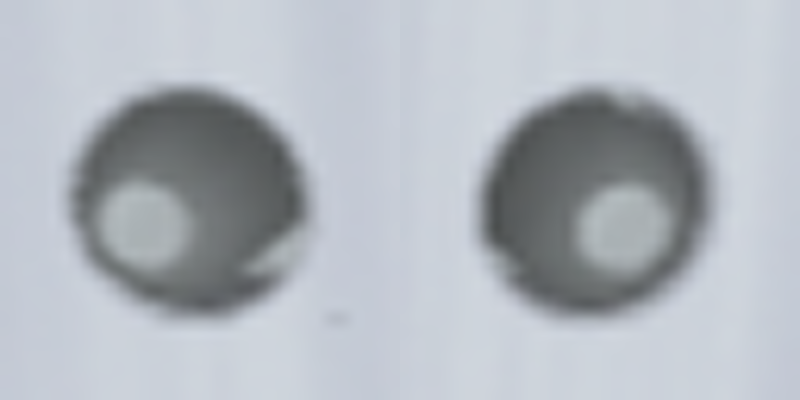

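Emit:
step_arm --plan '[{"grip":1,"slide":[0,0.0008,0],"spin":0},{"grip":1,"slide":[0,0.0004,0],"spin":0},{"grip":1,"slide":[0,0,0],"spin":0}]'

```text
time_s: 9.33
ee_pos: [0.4826, 0.1863, 0.0799]
eef_rot: [-1.57, 0.0, -1.686]
force: [-0.3, -0.1, -2.6]
grip_width: 0.0173
```

```bash
python3 - <<'E'
from h import *
s=cams.camera("scene");d=cams.camera("side");cv2.imwrite("pics/k_s.png",s);cv2.imwrite("pics/k_d.png",d)
o=get_obs();print(o["time_s"],o["ee_pos"],o["force"])
cv2.imwrite("pics/k1.png",np.hstack([cv2.resize(s[220:260,200:240],(400,400),interpolation=2),cv2.resize(d[160:200,275:315],(400,400),interpolation=2)]))
cv2.imwrite("pics/k2.png",np.hstack([cv2.resize(s[190:330,170:350],(400,311),interpolation=2),cv2.resize(d[140:260,190:360],(400,311),interpolation=2)]))
E
```

```text
9.4333 [0.4826031  0.18632743 0.07992907] [-0.95263872 -0.18005886 -1.85772664]
```

View pics/k1.png

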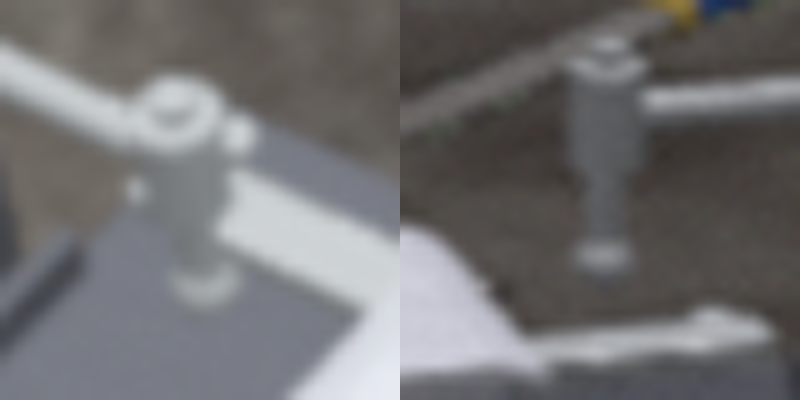

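View pics/k2.png

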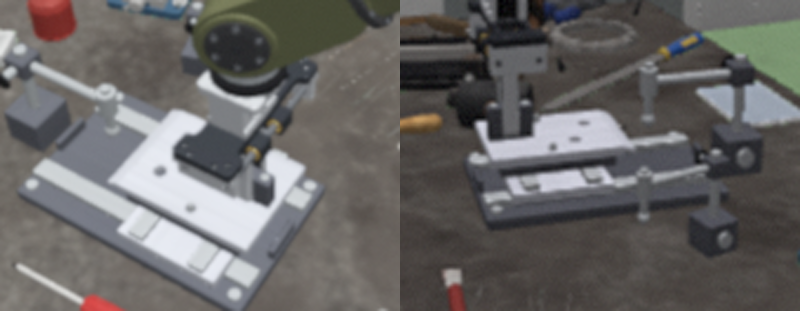

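```bash
python3 - <<'E'
from h import *
np.set_printoptions(precision=4,suppress=True)
S=cams.calibration("scene");D=cams.calibration("side")
print("tri",tri([(S,220.7,247.7),(D,295.3,185.6)]))
print("S@.077",onz(S,220.7,247.7,.077),"D@.077",onz(D,295.3,185.6,.077))
s=cv2.imread("pics/k_s.png");d=cv2.imread("pics/k_d.png")
m=np.array([.5283,.1810]);x=np.array([.9932,-.1162]);y=np.array([.1162,.9932])
for n,a,b in(("m1",.035,-.025),("m2",.06,.025)):
    P=np.r_[m+a*x+b*y,.073]
    for nm,c,im in(("S",S,s),("D",D,d)):
        u,v=proj(c,P);print(n,nm,P,u,v)
        cv2.imwrite(f"pics/m_{n}{nm}.png",cv2.resize(im[int(v)-12:int(v)+13,int(u)-12:int(u)+13],(300,300),interpolation=2))
r=np.vstack([np.hstack([cv2.imread(f"pics/m_{n}{k}.png") for k in "SD"]) for n in("m1","m2")]);cv2.imwrite("pics/k3.png",r)
E
```

```text
tri [0.6713 0.1667 0.0777]
S@.077 [0.67  0.167 0.077] D@.077 [0.6743 0.1703 0.077 ]
m1 S [0.5602 0.1521 0.073 ] 260.0629835252714 257.7425352215921
m1 D [0.5602 0.1521 0.073 ] 263.6175650977424 193.41787658523072
m2 S [0.5908 0.1989 0.073 ] 241.01277276348765 266.8358341216438
m2 D [0.5908 0.1989 0.073 ] 267.5097426756997 187.2781956155299
```

View pics/k3.png

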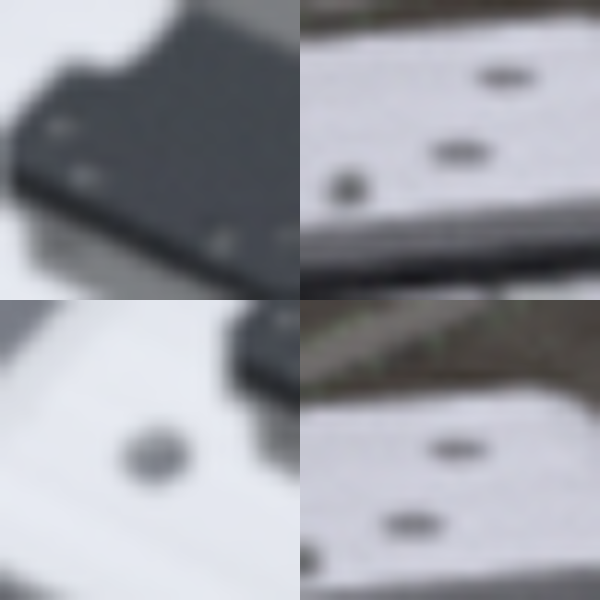

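Emit:
step_arm --plan '[{"grip":0.49,"slide":[0,0,0],"spin":0},{"grip":0.49,"slide":[0,0,0],"spin":0},{"grip":0.49,"slide":[0,0,0],"spin":0},{"grip":0.49,"slide":[0,0,0],"spin":0}]' --force 20

```text
time_s: 9.77
ee_pos: [0.4826, 0.1863, 0.0799]
eef_rot: [-1.57, 0.0, -1.686]
force: [-0.3, -0.5, -0.7]
grip_width: 0.024
```

```bash
python3 look.py g4
```

```text
9.7667 [0.48258496 0.18634622 0.07991237] [-1.57040482e+00  1.69185010e-04 -1.68636444e+00] [-0.27689546 -0.46276201 -0.69448004] [ 0.05333365 -0.01752787 -0.04566835] 0.024032840439952272 0.0022761941176624527
L foot [203.  178.9] top [195.8 184.3]
R foot [352.7 178.8] top [360.  184.2]
```

View pics/g4_w.png

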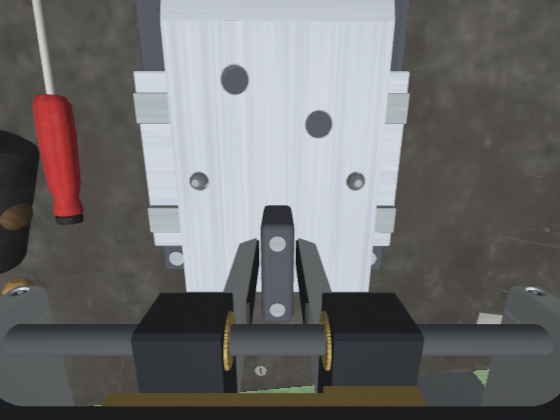

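Emit:
step_arm --plan '[{"grip":1,"slide":[0,0,0],"spin":0},{"grip":1,"slide":[0,0,0],"spin":0},{"grip":1,"slide":[0,0,0],"spin":0},{"grip":1,"slide":[-0.003,0,0],"spin":0},{"grip":1,"slide":[-0.006,0,0],"spin":0},{"grip":1,"slide":[-0.006,0,0],"spin":0},{"grip":1,"slide":[-0.006,0,0],"spin":0},{"grip":1,"slide":[-0.004,0,0],"spin":0},{"grip":1,"slide":[-0.002,0,0],"spin":0},{"grip":1,"slide":[0,0,0],"spin":0},{"grip":1,"slide":[0,0,0],"spin":0}]' --force 20

```text
time_s: 10.73
ee_pos: [0.4856, 0.2134, 0.0798]
eef_rot: [-1.571, 0.0, -1.686]
force: [0.6, 0.5, 1.6]
grip_width: 0.0177
```

Emit:
step_arm --plan '[{"grip":1,"slide":[0,0,0.005],"spin":0},{"grip":1,"slide":[0,0,0.01],"spin":0},{"grip":1,"slide":[0,0,0.01],"spin":0},{"grip":1,"slide":[0,0,0.01],"spin":0},{"grip":1,"slide":[0,0,0.008],"spin":0},{"grip":1,"slide":[0,0,0.008],"spin":0},{"grip":1,"slide":[0,0,0.008],"spin":0},{"grip":1,"slide":[0,0,0.008],"spin":0},{"grip":1,"slide":[0,0,0.008],"spin":0},{"grip":1,"slide":[0,0,0.008],"spin":0},{"grip":1,"slide":[0,0,0.004],"spin":0},{"grip":1,"slide":[0,0,0.003],"spin":0},{"grip":1,"slide":[0,0,0],"spin":0},{"grip":1,"slide":[0,0,0],"spin":0}]'

```text
time_s: 11.9
ee_pos: [0.5755, 0.2026, 0.0798]
eef_rot: [-1.57, 0.0, -1.687]
force: [2.7, -2.2, 2.6]
grip_width: 0.0179
```

```bash
cat > look2.py <<'E'
from h import *
import sys
n=sys.argv[1];np.set_printoptions(precision=4,suppress=True)
o=get_obs();print(o["time_s"],o["ee_pos"],o["eef_rot"],o["force"],o["moment"],o["grip_width"])
C=cams.calibration("wrist");w=cams.camera("wrist");cv2.imwrite(f"pics/{n}_w.png",w);np.savez(f"pics/{n}.npz",K=C["K"],T=C["T"],tool=tool(o))
d=cams.camera("side");cv2.imwrite(f"pics/{n}_d.png",d)
cv2.imwrite(f"pics/{n}.png",np.hstack([cv2.resize(w,(480,360)),cv2.resize(d[160:205,265:305],(320,360),interpolation=2)]))
E
python3 look2.py p1
```

```text
11.9 [0.5755 0.2026 0.0798] [-1.5697  0.0001 -1.6866] [ 2.7248 -2.1821  2.6024] [-0.2277 -0.1788  0.022 ] 0.017943021495610122
```

View pics/p1.png

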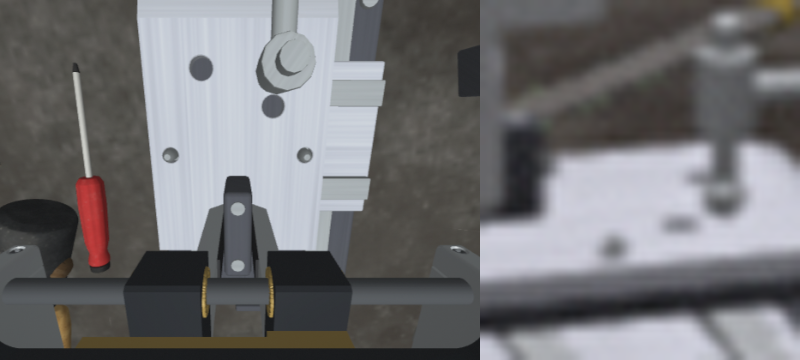

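```bash
python3 - <<'E'
from h import *
np.set_printoptions(precision=4,suppress=True)
C=dict(np.load("pics/p1.npz"));w=cv2.imread("pics/p1_w.png")
for z in(.074,.083,.11,.143,.15): print(z,np.round(proj(C,[.671,.167,z]),1))
cv2.imwrite("pics/p1z.png",cv2.resize(w[0:150,260:400],None,fx=4,fy=4,interpolation=2))
E
```

```text
0.074 [318.5  92.2]
0.083 [320.7  90.6]
0.11 [328.9  84.4]
0.143 [344.5  72.9]
0.15 [349.1  69.4]
```

View pics/p1z.png

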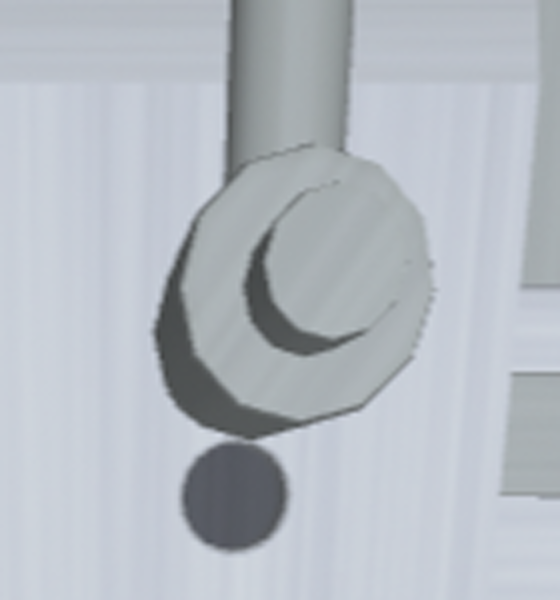

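Emit:
step_arm --plan '[{"grip":1,"slide":[0,0,0.004],"spin":0},{"grip":1,"slide":[0,0,0.005],"spin":0},{"grip":1,"slide":[0,0,0.004],"spin":0},{"grip":1,"slide":[0,0,0],"spin":0},{"grip":1,"slide":[0,0,0],"spin":0}]'

```text
time_s: 12.42
ee_pos: [0.5885, 0.2013, 0.0798]
eef_rot: [-1.57, 0.0, -1.687]
force: [3.6, 0.5, 2.8]
grip_width: 0.0178
```

Emit:
step_arm --plan '[{"grip":1,"slide":[0,0,0.0015],"spin":0},{"grip":1,"slide":[0,0,0],"spin":0}]'

```text
time_s: 12.58
ee_pos: [0.5896, 0.2012, 0.0798]
eef_rot: [-1.57, 0.0, -1.686]
force: [2.0, 0.4, 4.1]
grip_width: 0.0182
```

Emit:
step_arm --plan '[{"grip":1,"slide":[0,0,0.0015],"spin":0},{"grip":1,"slide":[0,0,0],"spin":0}]'

```text
time_s: 12.75
ee_pos: [0.5911, 0.201, 0.0798]
eef_rot: [-1.57, 0.0, -1.686]
force: [2.9, 0.8, 3.3]
grip_width: 0.0179
```

Emit:
step_arm --plan '[{"grip":1,"slide":[0,0,0.0015],"spin":0},{"grip":1,"slide":[0,0,0],"spin":0}]'

```text
time_s: 12.92
ee_pos: [0.5926, 0.2008, 0.0798]
eef_rot: [-1.57, 0.0, -1.686]
force: [2.4, 2.4, 4.5]
grip_width: 0.0178
```

```bash
python3 look2.py p2
```

```text
12.9167 [0.5926 0.2008 0.0798] [-1.5704  0.0003 -1.6864] [2.4099 2.438  4.4758] [ 0.2972 -0.3023  0.0029] 0.017830183356882013
```

View pics/p2.png

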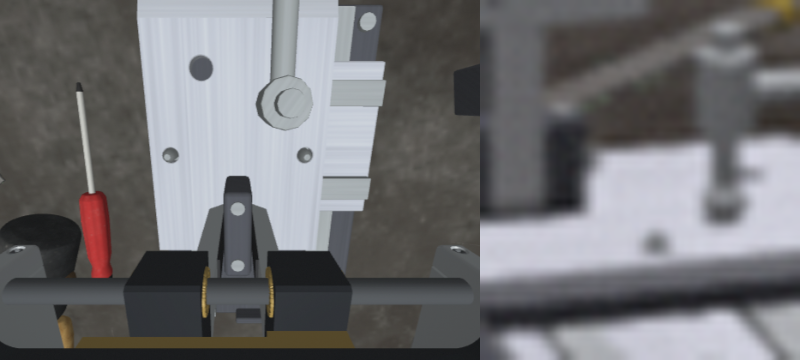

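Emit:
step_arm --plan '[{"grip":1,"slide":[0,0,0.001],"spin":0},{"grip":1,"slide":[0,0,0],"spin":0}]'

```text
time_s: 13.18
ee_pos: [0.5934, 0.2007, 0.0798]
eef_rot: [-1.571, 0.0, -1.686]
force: [0.7, 2.1, 4.1]
grip_width: 0.0178
```

Emit:
step_arm --plan '[{"grip":1,"slide":[0,0,0.001],"spin":0},{"grip":1,"slide":[0,0,0],"spin":0}]'

```text
time_s: 13.35
ee_pos: [0.5943, 0.2007, 0.0798]
eef_rot: [-1.571, 0.0, -1.686]
force: [-0.0, 3.4, 4.4]
grip_width: 0.0177
```

```bash
python3 look2.py p3; python3 - <<'E'
import cv2,numpy as np
r=[cv2.resize(cv2.imread(f"pics/{n}_d.png")[160:195,275:305],(260,300),interpolation=2) for n in("p1","p2","p3")]
cv2.imwrite("pics/cmp3.png",np.hstack(r))
E
```

```text
13.35 [0.5943 0.2007 0.0798] [-1.571   0.0002 -1.6862] [-0.0042  3.4203  4.3632] [ 0.5013 -0.0973  0.0612] 0.017733237039298976
```

View pics/cmp3.png

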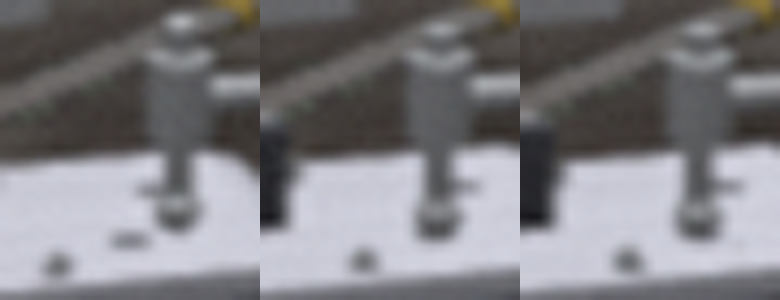

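Emit:
step_arm --plan '[{"grip":1,"slide":[-0.0015,0,0],"spin":0},{"grip":1,"slide":[0,0,0],"spin":0}]'

```text
time_s: 13.62
ee_pos: [0.5945, 0.2023, 0.0798]
eef_rot: [-1.571, 0.0, -1.686]
force: [0.7, 5.4, 3.8]
grip_width: 0.0179
```

Emit:
step_arm --plan '[{"grip":1,"slide":[-0.001,0,0],"spin":0},{"grip":1,"slide":[0,0,0],"spin":0}]'

```text
time_s: 13.78
ee_pos: [0.5946, 0.2032, 0.0798]
eef_rot: [-1.571, 0.0, -1.686]
force: [-0.7, 2.8, 5.0]
grip_width: 0.0177
```

```bash
python3 look2.py p4; python3 - <<'E'
import cv2,numpy as np
r=[cv2.resize(cv2.imread(f"pics/{n}_d.png")[160:195,275:305],(260,300),interpolation=2) for n in("p1","p3","p4")]
cv2.imwrite("pics/cmp4.png",np.hstack(r))
E
```

```text
13.7833 [0.5946 0.2032 0.0798] [-1.5709  0.0001 -1.6863] [-0.721   2.8372  5.0444] [0.5906 0.1213 0.0325] 0.017731471378127306
```

View pics/cmp4.png

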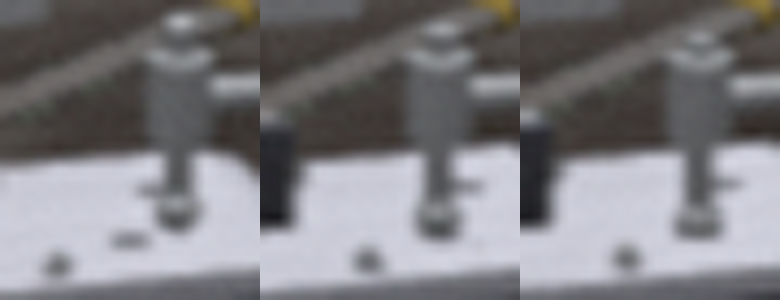

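Emit:
step_arm --plan '[{"grip":0.4,"slide":[0,0,0],"spin":0},{"grip":0.4,"slide":[0,0,0],"spin":0},{"grip":0.4,"slide":[0,0,0],"spin":0},{"grip":0.4,"slide":[0,0,0],"spin":0},{"grip":0.4,"slide":[0,0,0],"spin":0},{"grip":0.4,"slide":[0,0,0],"spin":0}]'

```text
time_s: 14.38
ee_pos: [0.5946, 0.2029, 0.0796]
eef_rot: [-1.571, -0.0, -1.686]
force: [-0.1, 0.2, 0.0]
grip_width: 0.0285
```

```bash
python3 look2.py p5; python3 - <<'E'
import cv2,numpy as np
r=[cv2.resize(cv2.imread(f"pics/{n}_d.png")[160:195,275:305],(260,300),interpolation=2) for n in("p1","p4","p5")]
cv2.imwrite("pics/cmp5.png",np.hstack(r))
E
```

```text
14.3833 [0.5946 0.2029 0.0796] [-1.5711 -0.0002 -1.6864] [-0.082   0.1803  0.0487] [-0.0152  0.0253 -0.0143] 0.028520378714437387
```

View pics/cmp5.png

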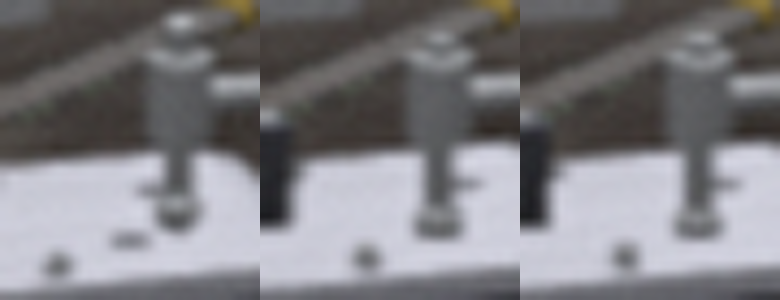

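View pics/p5_w.png

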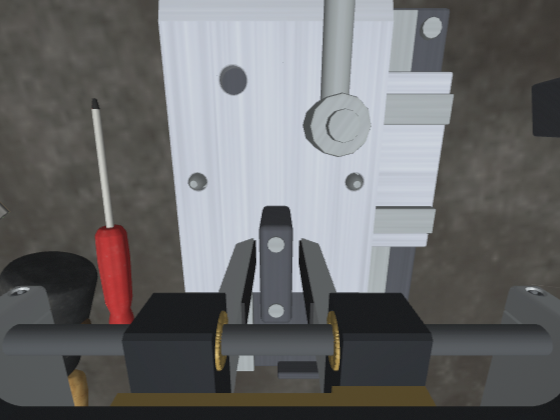

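Emit:
step_arm --plan '[{"grip":0.4,"slide":[-0.0008,0,-0.0004],"spin":0},{"grip":0.4,"slide":[0,0,0],"spin":0},{"grip":0.4,"slide":[0,0,0],"spin":0},{"grip":1,"slide":[0,0,0],"spin":0},{"grip":1,"slide":[0,0,0],"spin":0},{"grip":1,"slide":[0,0,0],"spin":0},{"grip":1,"slide":[0,0,0],"spin":0},{"grip":1,"slide":[0,0,0],"spin":0}]' --force 30

```text
time_s: 15.15
ee_pos: [0.5943, 0.2038, 0.0797]
eef_rot: [-1.571, -0.0, -1.686]
force: [-0.5, -0.5, 0.8]
grip_width: 0.0176
```

```bash
python3 look2.py p6; python3 - <<'E'
import cv2,numpy as np
r=[cv2.resize(cv2.imread(f"pics/{n}_d.png")[160:195,275:305],(260,300),interpolation=2) for n in("p1","p5","p6")]
cv2.imwrite("pics/cmp6.png",np.hstack(r))
E
```

```text
15.15 [0.5943 0.2038 0.0797] [-1.5708 -0.     -1.6864] [-0.4744 -0.4829  0.845 ] [ 0.0135  0.0744 -0.0536] 0.017618002875343253
```

View pics/cmp6.png

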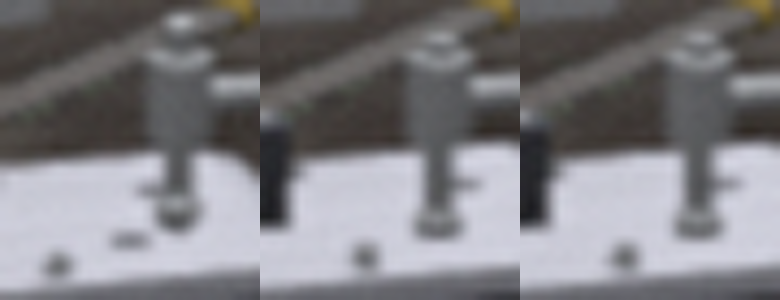

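Emit:
step_arm --plan '[{"grip":1,"slide":[0.004,0,-0.002],"spin":0},{"grip":1,"slide":[0.006,0,-0.003],"spin":0},{"grip":1,"slide":[0.006,0,-0.003],"spin":0},{"grip":1,"slide":[0.006,0,-0.003],"spin":0},{"grip":1,"slide":[0.006,0,-0.003],"spin":0},{"grip":1,"slide":[0.006,0,-0.003],"spin":0},{"grip":1,"slide":[0.006,0,-0.003],"spin":0},{"grip":1,"slide":[0.004,0,-0.002],"spin":0},{"grip":1,"slide":[0.002,0,-0.001],"spin":0},{"grip":1,"slide":[0,0,0],"spin":0},{"grip":1,"slide":[0,0,0],"spin":0}]'

```text
time_s: 16.17
ee_pos: [0.5657, 0.1602, 0.0797]
eef_rot: [-1.572, -0.001, -1.687]
force: [-4.6, -4.6, 1.3]
grip_width: 0.0179
```

Emit:
step_arm --plan '[{"grip":1,"slide":[0.002,0,-0.001],"spin":0},{"grip":1,"slide":[0.001,0,-0.0005],"spin":0},{"grip":1,"slide":[0,0,0],"spin":0}]'

```text
time_s: 16.42
ee_pos: [0.5641, 0.1576, 0.0797]
eef_rot: [-1.571, -0.001, -1.687]
force: [-3.7, -4.3, 1.9]
grip_width: 0.0178
```

```bash
python3 look2.py q1; python3 - <<'E'
import cv2,numpy as np
r=[cv2.resize(cv2.imread(f"pics/{n}_d.png")[160:195,275:305],(260,300),interpolation=2) for n in("p1","p6","q1")]
cv2.imwrite("pics/cmp7.png",np.hstack(r))
E
```

```text
16.4167 [0.5641 0.1576 0.0797] [-1.5713 -0.0005 -1.6867] [-3.7473 -4.3125  1.891 ] [-0.579   0.5239 -0.1487] 0.017810803074991787
```

View pics/cmp7.png

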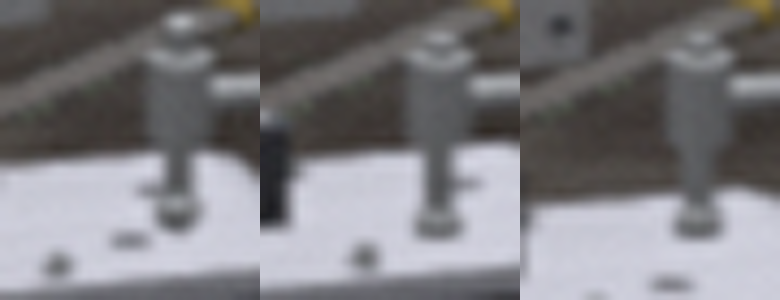

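View pics/q1.png

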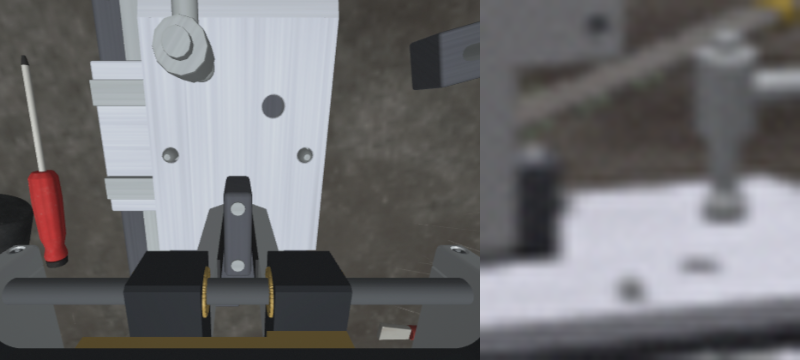

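Emit:
step_arm --plan '[{"grip":1,"slide":[0.0006,0,-0.0003],"spin":0},{"grip":1,"slide":[0,0,0],"spin":0},{"grip":0.4,"slide":[0,0,0],"spin":0},{"grip":0.4,"slide":[0,0,0],"spin":0},{"grip":0.4,"slide":[0,0,0],"spin":0},{"grip":0.2,"slide":[0,0,0],"spin":0},{"grip":0.2,"slide":[0,0,0],"spin":0},{"grip":0.2,"slide":[0,0,0],"spin":0}]'

```text
time_s: 17.18
ee_pos: [0.564, 0.1575, 0.0797]
eef_rot: [-1.571, 0.0, -1.686]
force: [0.1, -0.3, 0.3]
grip_width: 0.0376
```

```bash
python3 look2.py q2; python3 - <<'E'
import cv2,numpy as np
r=[cv2.resize(cv2.imread(f"pics/{n}_d.png")[160:195,275:305],(260,300),interpolation=2) for n in("p6","q1","q2")]
cv2.imwrite("pics/cmp8.png",np.hstack(r))
E
```

```text
17.1833 [0.564  0.1575 0.0797] [-1.5707  0.0001 -1.6863] [ 0.0965 -0.3463  0.3372] [0.0612 0.0315 0.0138] 0.037616519987307334
```

View pics/cmp8.png

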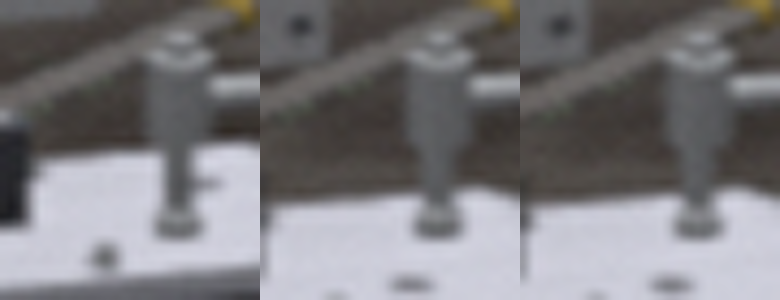

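View pics/q2_w.png

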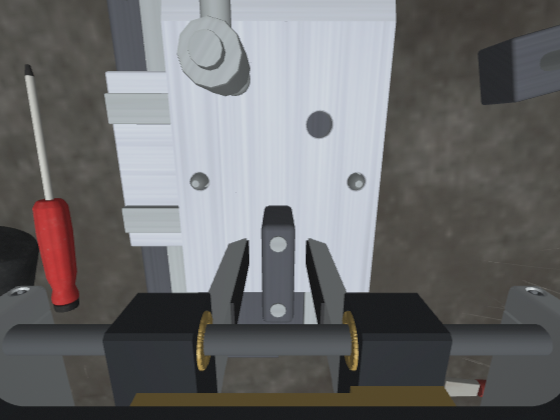

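Dropped, both pins visible in their holes, handle free. Lift clear and check.

Emit:
step_arm --plan '[{"grip":0.2,"slide":[0,-0.005,0],"spin":0},{"grip":0.2,"slide":[0,-0.015,0],"spin":0},{"grip":0.2,"slide":[0,-0.02,0],"spin":0},{"grip":0.2,"slide":[0,-0.02,0],"spin":0},{"grip":0.2,"slide":[0,-0.02,0],"spin":0},{"grip":0.2,"slide":[0,-0.02,0],"spin":0},{"grip":0.2,"slide":[0,-0.02,-0.01],"spin":0},{"grip":0.2,"slide":[0,0,-0.02],"spin":0},{"grip":0.2,"slide":[0,0,0],"spin":0},{"grip":0.2,"slide":[0,0,0],"spin":0},{"grip":0.2,"slide":[0,0,0],"spin":0}]'

```text
time_s: 18.2
ee_pos: [0.5345, 0.1608, 0.1997]
eef_rot: [-1.571, -0.0, -1.686]
force: [-0.2, -0.1, 0.6]
grip_width: 0.0378
```

```bash
python3 look2.py r1; python3 - <<'E'
from h import *
r=[cv2.resize(cv2.imread(f"pics/{n}_d.png")[160:195,275:305],(260,300),interpolation=2) for n in("p6","q2","r1")]
cv2.imwrite("pics/cmp9.png",np.hstack(r))
s=cams.camera("scene");cv2.imwrite("pics/r1_s.png",s)
d=cv2.imread("pics/r1_d.png");cv2.imwrite("pics/r2.png",np.hstack([cv2.resize(s[180:360,150:350],(400,360),interpolation=2),cv2.resize(d[130:275,200:361],(400,360),interpolation=2)]))
E
```

```text
18.2 [0.5345 0.1608 0.1997] [-1.5708 -0.0001 -1.6864] [-0.2485 -0.1052  0.5711] [ 0.0605  0.022  -0.0351] 0.0378266393188304
```

View pics/cmp9.png

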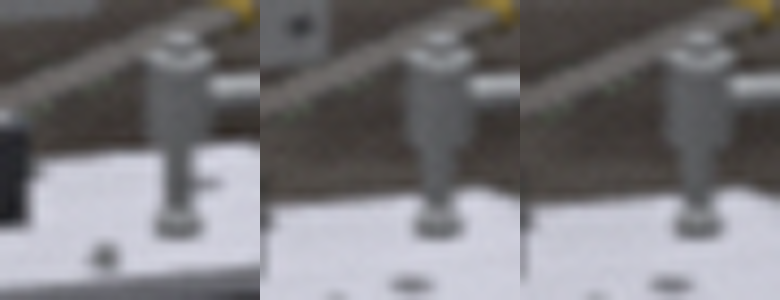

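View pics/r2.png

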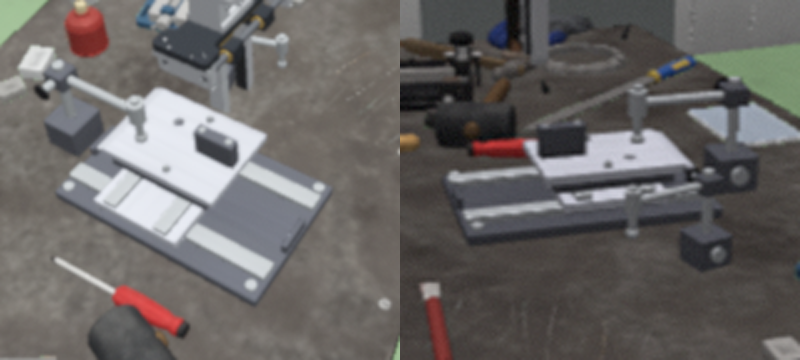

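View pics/r1_w.png

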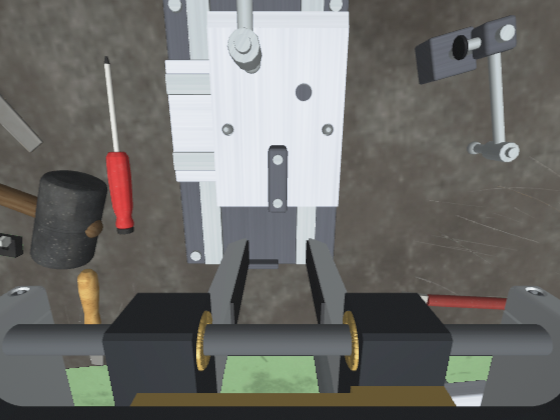

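```bash
python3 - <<'E'
import cv2,numpy as np
f=lambda n:cv2.cvtColor(cv2.imread(n),6)[157:166,288:301]
up=lambda a:cv2.resize(a,None,fx=10,fy=10,interpolation=2)
ref=up(cv2.cvtColor(cv2.imread("pics/k_d.png"),6)[150:176,284:305])
for n in ("k_d","p1","p2","p3","p4","p5","q1","q2","r1"):
    im=cv2.cvtColor(cv2.imread(f"pics/{n}_d.png" if n!="k_d" else "pics/k_d.png"),6)
    t=up(im[150:176,284:305]); col=t[:,95:125].mean(1); g=np.gradient(col); print(n,"knob top edge row",150+np.argmax(g[:150])/10, np.round(col[60:150:10]))
E
```

```text
k_d knob top edge row 163.5 [ 69.  70.  71.  69.  68.  72.  84. 106. 133.]
p1 knob top edge row 161.6 [ 69.  70.  70.  70.  64.  80. 131. 139. 103.]
p2 knob top edge row 162.5 [ 70.  70.  71.  69.  68.  70.  92. 132. 126.]
p3 knob top edge row 162.5 [ 69.  71.  71.  69.  69.  70.  91. 132. 125.]
p4 knob top edge row 163.5 [ 70.  70.  70.  70.  68.  73.  85. 105. 129.]
p5 knob top edge row 163.5 [ 70.  71.  71.  69.  69.  73.  85. 106. 135.]
q1 knob top edge row 163.6 [ 69.  70.  72.  70.  68.  73.  86. 106. 128.]
q2 knob top edge row 163.5 [ 69.  70.  70.  70.  68.  71.  85. 106. 132.]
r1 knob top edge row 163.5 [ 68.  70.  69.  68.  67.  71.  84. 104. 130.]
```

The knob now sits at the same image row as with no plate under it, so the pointer is fully dropped. Handing in.

```bash
python3 -c "
from station import hand_in;print(hand_in())"
```

```text
the job is handed in; nothing more can be done
None
```

The job is handed in after about 18 s of the 64 s, with the plate flat on both pins and the pointer dropped into mark hole 2. `hand_in()` gave no verdict, so the result rests on my own checks.

- **Hanging the plate:** I lifted it by the handle and lowered it onto both pins. The pins were within about 0.4 mm of the holes by camera before the last descent.
- **Mark hole 1:** I slid the table until the force and the side picture showed the pointer dropping. It first dropped only partly, because I was about 2–3 mm off sideways. I corrected by 2.5 mm, let go so the plate centred itself, and it stayed dropped for a little over a second.
- **Mark hole 2:** I regripped the handle, stepped diagonally to mark hole 2, let go and lifted clear.

**Last checks:**
- **Pointer height:** the pointer's knob sits at row 163.5 of the side picture. That matches mark hole 1 and the view with no plate under it; it was at 161.6 when the ball rode on the plate. One pixel there is about 2 mm, so this is a coarse reading of "fully dropped".
- **Plate:** both pins show in their holes and the plate looks flat.
- **Robot:** the tool is about 0.12 m above where it let go of the handle, and the wrist force is near zero.
- **Bystanders:** the gripper never went near the screwdriver or the steel block. The last pictures show the screwdriver lying clear; I did not measure either one again.

Nothing disagreed in the last checks. The one earlier mismatch was the pointer's position, where the camera views differed by about 3–4 mm, so I found both holes by feel.

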